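# Index the relay test dial and rock the tight relay out of its socket

## Task

The relay under the press head has passed its test: turn the dial by its black knob a quarter turn clockwise (seen from above) until it clicks in with the relay at the green-marked unload station, then take hold of the relay and rock it side to side, towards and away from the dial's centre, to work it out of its tight socket. Do not pull it straight out, because the dial only rests on its hub by its own weight and must stay down; leave the solder spool, the tin and the screwdriver where they are. Finish while holding the relay upright, just clear above its socket, without putting it down or letting it go.

Things in the scene. Friction and masses are not known exactly. Their poses are not given: they have to be found in the camera images.
- fixture: rotary relay-test fixture, fixed on the bench: grey base plate 250 x 250 x 12 mm under a round aluminium dial. Origin: underside of the plate, on the dial's upright axis; x points from the robot's side to the back, y left, z up. At the back (+x, 178 mm from the axis) a column, 222 mm tall, carries an arm with a press head over the dial. A steel detent block sticks out at the front (-x)
- head (a point): lower end of the press head, 115 mm above the bench and 75 mm from the dial's axis along the fixture's +x; the head is 50 x 34 mm and with its air cylinder reaches up to 230 mm. It leaves 18 mm over the relay at the start, so the relay cannot be taken there
- dial_top (a point): centre of the dial's top face, 38 mm above the bench. The dial has 230 mm diameter and carries four black sockets 75 mm from its axis, one every quarter turn, three of them empty; its weight alone (about 1.4 kg, 13 N) keeps it down on its hub
- dial (a joint): angle of the dial in rad, growing clockwise seen from above: 0 = relay under the press head (start), 1.571 = relay at the green-marked unload station. A sprung ball clicks in at every quarter turn and pulls the dial in over the last 0.05 rad or so; pushing it out of a click takes about 6 to 10 N at the knob, and little in between
- dial_lift (a joint): how far the dial is lifted off its hub, in m; 0 = down. 0.004 or more counts as lifted
- knob_mid (a point): centre (half-way up) of the upright black knob on the dial: a post of 18 mm diameter, 42 mm tall, 92 mm from the dial's axis, this point 64 mm above the bench. It spins freely about its own upright axis, so the gripper need not turn. In the fixture's frame it is at the front right (-x, -y) at the start and comes round the front to the front left (-x, +y)
- relay_mid (a point): centre (half-way up) of the plug-in relay's case, to grasp it by: clear case with a black foot, 40 mm along the relay's own x (radial on the dial), 28 mm along its y, 40 mm tall, z up. Under it a black plug, 30 (x) by 18 (y) mm, reaches 16 mm further down, so the underside is 36 mm below this point. About 80 g. Plugged in, this point is 77 mm above the bench
- relay_foot (a point): centre of the underside of the relay's plug, axes as the relay's. Plugged in, it stands on a narrow rib 13.5 mm below the socket's rim, the case 2.5 mm above the rim. Tilting the relay about this point by up to 0.12 rad either way in its own x-z plane (about its y axis) keeps the case off the rim
- socket (a point): centre of the relay's own socket at its rim, moving with the dial; x radial outwards, z up; 58 (x) by 30 (y) mm outside, the rim 16.5 mm above the dial. Brass springs grip the plug's +x and -x ends, 12 N of friction each, until it has risen 8 mm. Pulled straight both hold (24 N: the dial lifts); while it is being tilted they slip opposite ways and it rises easily, about 1 mm per 0.1 rad of tilting
- unload (a point): fixed point at the unload station (fixture's -y side, by the green mark on the base, 75 mm from the axis, 54.5 mm above the bench): the centre of the socket's rim lies here once the dial has clicked in
- spool: solder spool, black flanges, 64 x 80 x 37 mm, standing left of the fixture; origin under its centre
- tin: small grey tin, 46 mm diameter, 34 mm tall, left of the fixture; origin under its centre
- driver: red screwdriver, 164 mm long, 23 mm thick, lying right of the fixture; origin under its centre, y along its length

How it is judged:
By the outcome, as a careful person would: the job done as asked, in the order asked, and still so for the second after the job is handed in, while the arm keeps its last pose, push and grip.
It also fails if it takes over 58 s, if anything falls off the work surface, if the arm or the gripper's body presses on something with over 40 N, if the wrist force passes 120 N, or if a joint passes its speed limit or range.

## Robot

A 6-joint arm with a two-finger parallel gripper is mounted at the origin on a cart in front of the work surface, level with it; the furniture and walls round the work are solid. World frame = base frame: x ahead of the robot, y to its left, z up, the work surface at z = 0. Lengths are in m, angles in rad, forces in N, time in s.
With the tool pointing down it reaches from about 0.25 to 0.775 m from the base axis. Payload 4 kg.
Tool frame: the origin (TCP) lies midway between the tips of the shut fingers; the grasp point (between the pads) lies 19 mm behind it; z points along the fingers, y is the direction in which the jaws open and shut (so a half turn about z gives the same grasp; the last joint's range is limited). The gripper opens to 94 mm and grips with 3 to 60 N. Pads are 16 mm wide; open, the fingers measure 119 mm over their backs; the gripper's body (75 mm by 177 mm) begins 78 mm behind the grasp point.
Start: joints at [1.144, 0.087, 1.371, -0, 1.684, -0.103], TCP at [0.175, 0.521, 0.169] pointing down, gripper open.
Joint ranges: [-3.1, 3.1], [-0.76, 2.03], [0.27, 2.55], [-1.08, 4.22], [0.17, 2.65], [-2.57, 2.57]. Speed limits (rad/s): [2.79, 2.79, 3.14, 3.14, 3.14, 3.14].

## Interface

Orientations are given as [roll, pitch, yaw] about the fixed x, y, z axes, in that order (R = Rz(yaw) Ry(pitch) Rx(roll)).
In Python, from bench import get_obs, snapshot, ticket gives the robot as it stands.
- The arm moves only by the shell command python3 -m creep 'ROWS' [OPENING]. ROWS is JSON, a list that holds one entry, the list of rows, each a list of 4 numbers: the shift along the tool's x, y, z in mm, then the turn about the tool's z in degrees. A call has 1 to 8 rows; each row shifts and turns the commanded pose from where the row before left it, along the tool's axes as they then stand; what a row does not reach is not made up. A row lasts 1/8 s, in which the tool goes at most 62.5 mm and 10.7 degrees, less where a joint would pass 70% of its speed; a pose out of reach is approached as far as the arm can. A call with a gripper value outside its range is refused whole. OPENING is the opening, from 0 (shut) to 1 (fully open), set as the call begins (- or left out, the last holds). The fingers move at their own pace and stop on an object; the grip force is fixed at half the most. Time passes only in rows, so rows that do not move let the fingers close. It gives the time, the measured TCP pose, the force and the opening at its end, in the units of the state.
- get_obs(): the state, without advancing time (a new reading comes with each control period).
- snapshot(name): name is "scene" or "top" or "wrist"; returns a dict with "color" (400x640x3 uint8, red, green, blue), "depth" (400x640 float32, m along the optical axis (not along the pixel's ray), 0 where there is no reading), "fx", "fy", "cx", "cy" (pixels), "distortion" ([k1, k2, p1, p2, k3] as OpenCV has them; the pictures are not rectified), "extrinsics" (4x4, takes a point from world to camera coordinates). Camera axes: x right, y down, z forward; pixel columns grow to the right and rows downward; lengths in m; the calibration is good to about 2 mm. A picture is of the moment at which its call begins.
- ticket.close_job(): hands the job in, once; it reports no verdict.
The state is a dict: "time": time; "joint_positions": joint angles; "qvel": joint speeds; "joint_torque": joint torques, N m; "tool_pos": TCP position; "ee_rot": TCP orientation; "wrist_force": force on the tool from outside, world axes, zero at the start; "wrist_torque": the same for the moment, N m; "width": finger opening in m.
Only numpy, scipy, OpenCV 4.12 (cv2) and the standard library are available. Lean on these libraries where they do the work, as an engineer would, in place of code of your own. Each camera call takes 0.05 s, during which the arm holds its last target. There are 200 camera calls.

## Working session

There is one attempt and no reset: what is moved stays moved. The work goes in short steps, Python scripts to look and compute and a shell command to move; the robot and the scene stay as the last step left them, time stands still between calls to the robot, and variables do not carry over. Pictures are saved under pics/ and viewed, on a budget of 10 in all, crops included, one or two more only if the job needs it, and the job is handed in when it is done.

```bash
ls; mkdir -p pics
cat > h.py <<'E'
import numpy as np, cv2
from bench import get_obs, snapshot, ticket
def K(s): return np.array([[s['fx'],0,s['cx']],[0,s['fy'],s['cy']],[0,0,1]]),np.array(s['distortion'],float)
def ray(s,uv):
    k,d=K(s); p=cv2.undistortPoints(np.array(uv,float).reshape(-1,1,2),k,d).reshape(-1,2)
    E=np.array(s['extrinsics']); R,t=E[:3,:3],E[:3,3]
    return -R.T@t, np.c_[p,np.ones(len(p))]@R
def onplane(s,uv,z):
    o,d=ray(s,uv); return o+d*((z-o[2])/d[:,2])[:,None]
def proj(s,P):
    k,d=K(s);E=np.array(s['extrinsics'])
    return cv2.projectPoints(np.array(P,float).reshape(-1,1,3),cv2.Rodrigues(E[:3,:3])[0],E[:3,3],k,d)[0].reshape(-1,2)
def world(s):
    v,u=np.mgrid[:400,:640]; o,d=ray(s,np.c_[u.ravel(),v.ravel()])
    return (o+d*s['depth'].reshape(-1,1)).reshape(400,640,3)
def save(s,n): cv2.imwrite(f'pics/{n}.png',cv2.cvtColor(s['color'],cv2.COLOR_RGB2BGR))
E
python3 - <<'E'
from h import *
import pickle
S={n:snapshot(n) for n in('scene','top')}
pickle.dump(S,open('s0.pkl','wb'))
for n,s in S.items(): save(s,n+'0'); print(n,np.round(-np.array(s['extrinsics'])[:3,:3].T@np.array(s['extrinsics'])[:3,3],3))
o=get_obs();print({k:np.round(v,3) for k,v in o.items()})
E
```

```text
pics
scene [-0.154 -0.535  0.517]
top [0.464 0.014 1.081]
{'time': np.float64(0.1), 'joint_positions': array([ 1.144,  0.088,  1.372, -0.   ,  1.684, -0.103]), 'qvel': array([-0.001, -0.001, -0.006,  0.001,  0.001, -0.   ]), 'joint_torque': array([ 2.0000e-03, -3.4125e+01, -3.0330e+01,  7.2000e-02,  3.0000e-02,
       -0.0000e+00]), 'tool_pos': array([0.175, 0.521, 0.168]), 'ee_rot': array([-3.14 , -0.   ,  2.818]), 'wrist_force': array([0.557, 0.854, 0.342]), 'wrist_torque': array([-0.042,  0.043,  0.03 ]), 'width': np.float64(0.094)}
```

View pics/top0.png

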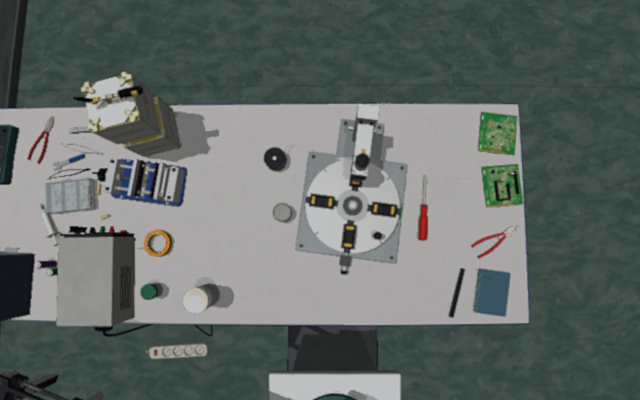

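View pics/scene0.png

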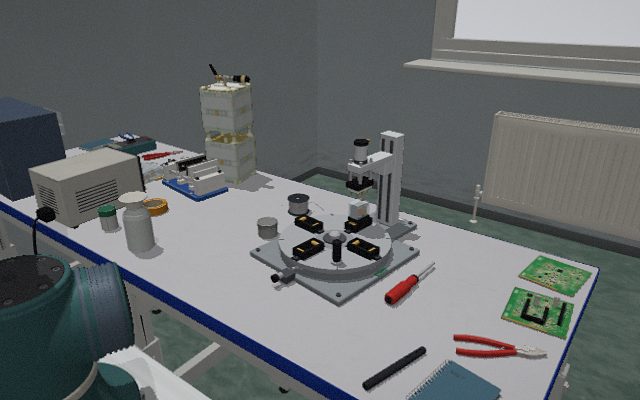

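The top view shows the dial centre near (352,206), the knob near (378,236), and empty sockets at (321,201), (384,209) and (349,237). In the scene view the knob is at (337,250), with the relay under the head at about (358,211).

Run:
```python
from h import *
import pickle
S=pickle.load(open('s0.pkl','rb')); s=S['top']
hsv=cv2.cvtColor(s['color'],cv2.COLOR_RGB2HSV); W=world(s)
# orange pads of sockets
m=((hsv[...,0]>8)&(hsv[...,0]<32)&(hsv[...,1]>110)&(hsv[...,2]>80)).astype(np.uint8)
m[:, :295]=0; m[:,410:]=0; m[:170]=0;m[265:]=0
n,l,st,c=cv2.connectedComponentsWithStats(m)
for i in range(1,n): print('or',st[i,4],c[i].round(1),onplane(s,c[i],.0545).round(4)[0])
# black blobs
b=(hsv[...,2]<60).astype(np.uint8); b[:, :295]=0; b[:,410:]=0; b[:145]=0;b[280:]=0
n,l,st,c=cv2.connectedComponentsWithStats(b)
for i in range(1,n):
  if st[i,4]>15: print('bk',st[i],c[i].round(1),onplane(s,c[i],.0545).round(4)[0],np.median(W[l==i],0).round(3))
# dial: points by height
z=W[...,2]; d=((z>.03)&(z<.046)&(abs(W[...,0]-.46)<.2)&(abs(W[...,1]+.03)<.2)).astype(np.uint8)
cs=cv2.findContours(d,cv2.RETR_EXTERNAL,cv2.CHAIN_APPROX_NONE)[0]; c=max(cs,key=cv2.contourArea)[:,0]
P=onplane(s,c,.038)[:,:2]
from scipy.optimize import least_squares
f=least_squares(lambda p:np.hypot(*(P-p[:2]).T)-p[2],[P[:,0].mean(),P[:,1].mean(),.115],loss='soft_l1',f_scale=.002)
print('dial',f.x.round(4))
for n in('top','scene'):
  pass
s2=S['scene'];W2=world(s2);h2=cv2.cvtColor(s2['color'],cv2.COLOR_RGB2HSV)
k=((h2[...,2]<60)&(W2[...,2]>.05)&(W2[...,2]<.1)); k[:,:325]=0;k[:,350:]=0;k[:235]=0;k[265:]=0
v,u=np.nonzero(k);print('knob scene',u.mean(),v.min(),v.max(),np.median(W2[k],0).round(3),onplane(s2,[u.mean(),v.min()+3],.085).round(4))
for nm,lo,hi in(('driver red',170,180),):
  r=((hsv[...,0]>=172)|(hsv[...,0]<6))&(hsv[...,1]>150);r[:,:405]=0;r[:,440:]=0;r[:190]=0;r[250:]=0
  v,u=np.nonzero(r);print('driver',u.min(),u.max(),v.min(),v.max(),onplane(s,[[u.min(),v.mean()],[u.max(),v.max()]],.012).round(3))
```

```text
or 16 [354.8 182.2] [ 0.6107 -0.0495  0.0545]
or 31 [312.8 199.6] [0.5691 0.0508 0.0545]
or 34 [329.7 201.8] [0.5637 0.0105 0.0545]
or 36 [375.1 207.8] [ 0.5492 -0.0971  0.0545]
or 36 [392.2 209.9] [ 0.5441 -0.1376  0.0545]
or 33 [349.9 227.5] [ 0.5028 -0.0369  0.0545]
or 34 [347.3 244.6] [ 0.4626 -0.0305  0.0545]
bk [356 154  14  15 146] [362.  160.9] [ 0.6624 -0.0674  0.0545] [ 0.629 -0.054  0.229]
bk [350 175  16  15 121] [356.3 180.7] [ 0.6143 -0.0532  0.0545] [ 0.608 -0.05   0.089]
bk [307 195  30  13 190] [321.9 201.3] [0.5651 0.0291 0.0545] [0.566 0.029 0.04 ]
bk [368 203  32  13 210] [383.5 209.1] [ 0.5462 -0.1172  0.0545] [ 0.548 -0.118  0.04 ]
bk [343 221  13  27 181] [349.1 234.5] [ 0.4863 -0.035   0.0545] [ 0.485 -0.036  0.041]
bk [374 233   8   6  37] [377.2 235.4] [ 0.484  -0.1014  0.0545] [ 0.484 -0.097  0.084]
bk [342 245   9   7  20] [346.1 248.3] [ 0.4538 -0.0277  0.0545] [ 0.454 -0.027  0.053]
bk [341 271   6   3  17] [343.6 271.9] [ 0.3988 -0.0217  0.0545] [ 0.397 -0.023  0.025]
dial [ 0.5524 -0.0434  0.1107]
knob scene 336.99411764705883 239 259 [ 0.478 -0.104  0.071] [[ 0.4795 -0.104   0.085 ]]
driver 419 426 205 239 [[ 0.514 -0.21   0.012]
 [ 0.476 -0.226  0.012]]
```

Both views agree. The fixture axis is at (0.5567,-0.0435) with yaw -0.132, the socket spacing is 149.4 mm (150 expected), and the knob is 45° front right at r ≈ 91 mm. At tool yaw 1.439, tool x = fixture y and tool y = fixture x. I'll raise the arm and turn to that yaw.

```bash
python3 -m creep '[[[0,0,-30,10],[0,0,-30,10],[0,0,-20,10],[0,0,0,10],[0,0,0,10],[0,0,0,10],[0,0,0,10],[0,0,0,9]]]' 0.5
cat >> h.py <<'E'
C=np.array([.5567,-.0435,0]);psi=-.1322
F=np.array([[np.cos(psi),np.sin(psi),0],[-np.sin(psi),np.cos(psi),0],[0,0,1]])
def fx(p): return F@(np.array(p)-C)*1000   # world -> fixture mm
def st():
    o=get_obs();print('t',round(float(o['time']),2),'fix',fx(o['tool_pos']).round(1),'rot',np.round(o['ee_rot'],3),'F',(F@o['wrist_force']).round(1),'w',round(float(o['width'])*1000,1))
E
python3 -c "
from h import *
st()
import pickle
s=pickle.load(open('s0.pkl','rb'))['top'];W=world(s);print(np.nanmax(W[260:320,170:225,2]))"
```

```text
time: 1.1
tool_pos: [0.1749, 0.5212, 0.2486]
ee_rot: [-3.141, 0.001, 1.434]
wrist_force: [-0.3, 0.8, -0.8]
width: 0.0467
t 1.1 fix [-452.9  509.4  248.6] rot [-3.141e+00  1.000e-03  1.434e+00] F [-0.4  0.8 -0.8] w 46.7
1.0808750323083263
```

```bash
python3 -m creep '[[[-50,33,0,0],[-50,33,0,0],[-50,33,0,0],[-50,33,0,0],[-50,33,0,0],[-50,33,0,0],[-50,33,0,0],[-50,33,0,0]]]' >/dev/null; python3 -m creep '[[[-50,33,15,0],[-50,33,20,0],[-50,33,20,0],[-24,25,20,0],[0,0,15,0],[0,0,0,0]]]' >/dev/null
python3 - <<'E'
from h import *
st()
s=snapshot('wrist');save(s,'w1');s=snapshot('top');save(s,'t1')
E
```

```text
t 2.85 fix [-66.9 -62.3 157.9] rot [-3.137e+00 -1.000e-03  1.439e+00] F [0.6 1.6 0.4] w 46.6
```

View pics/w1.png

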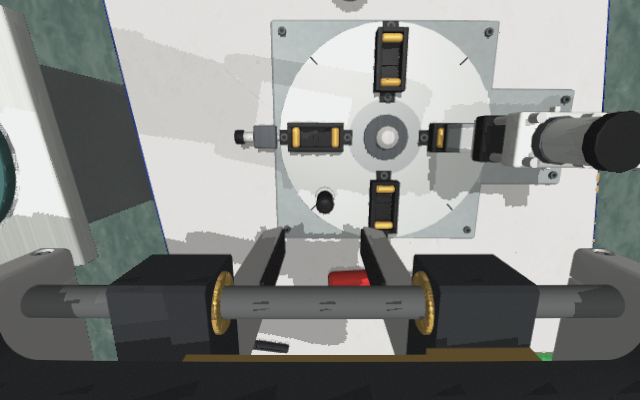

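The wrist view shows the knob at (325,201) and the fingers below it, between (265,235) and (385,240). I'll compute the knob position from this view.

Run:
```python
from h import *
s=snapshot('wrist');hsv=cv2.cvtColor(s['color'],cv2.COLOR_RGB2HSV)
b=(hsv[...,2]<70).astype(np.uint8);b[:,:300]=0;b[:,352:]=0;b[:180]=0;b[225:]=0
n,l,stt,c=cv2.connectedComponentsWithStats(b)
W=world(s)
for i in range(1,n):
  if stt[i,4]>20:
    print(stt[i],c[i]); x,y,w,h,_=stt[i]
    t=(l==i)&(W[...,2]>.078)&(W[...,2]<.092); v,u=np.nonzero(t); print(len(u)); print(fx(onplane(s,[u.mean(),v.mean()],.085)[0]))
for uv in ([328,50],[385,138]): print(fx(onplane(s,uv,.0545)[0]))
for uv in ([316,138],[391,59],[384,207]): print('sock',fx(onplane(s,uv,.0545)[0]).round(1))
```

```text
[314 191  18  22 297] [322.71717172 201.7003367 ]
231
[-65.91611391 -63.57286352  85.        ]
[-61.14726092  84.11796619  54.5       ]
[-1.26077014 -0.14688468 54.5       ]
sock [-73.1  -0.4  54.5]
sock [ 1.1 76.2 54.5]
sock [  1.2 -74.   54.5]
```

Knob at (-65.5,-64) in fixture coordinates, as expected. Descending and closing.

```bash
python3 -m creep '[[[-2,1,30,0],[0,0,30,0],[0,0,30,0],[0,0,20,0],[0,0,0,0]]]' >/dev/null; python3 -c "
from h import *
st()"; python3 -m creep '[[[0,0,0,0],[0,0,0,0],[0,0,0,0],[0,0,0,0],[0,0,0,0],[0,0,0,0]]]' 0 >/dev/null; python3 -c "
from h import *
st()"
```

```text
t 3.62 fix [-65.3 -64.1  49.3] rot [-3.14 -0.    1.44] F [0.5 0.1 0.5] w 47.1
t 4.38 fix [-64.3 -65.2  49.7] rot [-3.142 -0.     1.439] F [0.6 0.3 0.7] w 0.5
```

The fingers closed on nothing (width 0.5 mm), so I'll look before going on.

Run:
```python
from h import *
a=snapshot('wrist')['color'];s=snapshot('scene');b=s['color'][170:310,240:440]
p=proj(s,[get_obs()['tool_pos']]);print(p, p-[240,170])
b=cv2.resize(b,(571,400));im=np.hstack([a,b]);im=cv2.resize(im,(800,264))
cv2.imwrite('pics/w2.png',im[...,::-1])
```

```text
[[336.29383289 256.88697329]] [[96.29383289 86.88697329]]
```

View pics/w2.png

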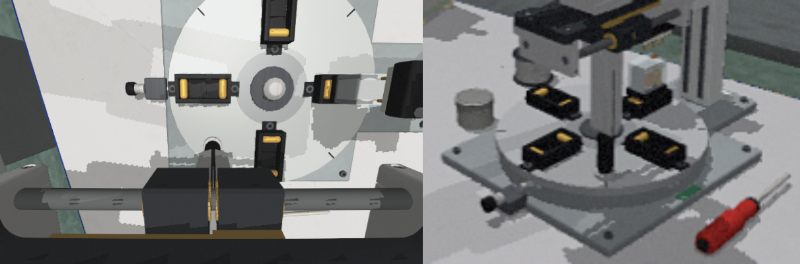

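The knob still stands, with the shut fingers seemingly behind or above it. I'll check with depth.

Run:
```python
from h import *
s=snapshot('scene');W=world(s);st()
f=(W-C)@F.T*1000
for u in (330,334,337,340):
  print(u,[(v,*f[v,u].round(0).astype(int),s['color'][v,u].tolist()) for v in range(222,268,4)])
w=snapshot('wrist');p=get_obs()['tool_pos'];print('wrist tcp',proj(w,[p,p+[0,0,.019]]).round(1))
W=world(w);f=(W-C)@F.T*1000
print([(v,*f[v,322].round(0).astype(int)) for v in range(195,250,5)])
```

```text
t 4.53 fix [-64.3 -65.2  49.7] rot [-3.142 -0.     1.439] F [-0.6  0.8 -0.2] w 0.7
330 [(222, np.int64(-77), np.int64(-60), np.int64(125), [98, 101, 102]), (226, np.int64(-75), np.int64(-59), np.int64(116), [98, 97, 99]), (230, np.int64(-75), np.int64(-58), np.int64(108), [101, 101, 102]), (234, np.int64(-74), np.int64(-57), np.int64(99), [100, 99, 102]), (238, np.int64(-12), np.int64(-1), np.int64(44), [82, 82, 84]), (242, np.int64(-19), np.int64(-7), np.int64(40), [62, 66, 69]), (246, np.int64(-28), np.int64(-16), np.int64(38), [134, 135, 139]), (250, np.int64(-38), np.int64(-25), np.int64(37), [155, 159, 159]), (254, np.int64(-49), np.int64(-35), np.int64(37), [158, 159, 161]), (258, np.int64(-61), np.int64(-46), np.int64(38), [157, 158, 160]), (262, np.int64(-71), np.int64(-55), np.int64(37), [140, 145, 146]), (266, np.int64(-79), np.int64(-63), np.int64(36), [153, 157, 155])]
334 [(222, np.int64(-77), np.int64(-70), np.int64(129), [99, 102, 103]), (226, np.int64(-75), np.int64(-68), np.int64(120), [105, 106, 105]), (230, np.int64(-75), np.int64(-68), np.int64(111), [101, 102, 10
[... 2083 characters left out ...]
int64(42), [98, 97, 100]), (266, np.int64(-69), np.int64(-79), np.int64(38), [112, 115, 118])]
wrist tcp [[323.1 224.6]
 [323.2 232.6]]
[(195, np.int64(-65), np.int64(-45), np.int64(39)), (200, np.int64(-65), np.int64(-49), np.int64(40)), (205, np.int64(-65), np.int64(-53), np.int64(39)), (210, np.int64(-65), np.int64(-56), np.int64(44)), (215, np.int64(-65), np.int64(-55), np.int64(59)), (220, np.int64(-65), np.int64(-56), np.int64(70)), (225, np.int64(-65), np.int64(-56), np.int64(82)), (230, np.int64(-65), np.int64(-56), np.int64(91)), (235, np.int64(-65), np.int64(-56), np.int64(101)), (240, np.int64(-65), np.int64(-56), np.int64(108)), (245, np.int64(-65), np.int64(-56), np.int64(117))]
```

Run:
```python
from h import *
s=snapshot('scene');W=world(s);f=(W-C)@F.T*1000
b=s['color'][100:280,250:430]
cv2.imwrite('pics/z3.png',cv2.resize(b,(600,600),interpolation=cv2.INTER_NEAREST)[...,::-1])
near=(abs(f[...,0]+65)<100)&(abs(f[...,1]+65)<60)&(f[...,2]>88)
z=f[...,2][near]; print(np.histogram(z,bins=range(85,300,10)))
for lo in range(88,200,8):
  m=near&(f[...,2]>lo)&(f[...,2]<lo+8)
  if m.sum(): print(lo,m.sum(),f[m].min(0).round(),f[m].max(0).round())
p=get_obs()['tool_pos'];w=snapshot('wrist');print(p, (np.array(w['extrinsics'])@np.r_[p,1])[:3])
```

```text
(array([ 33,  80,  86,  83,  80,  91,  90,  95,  72,  66, 401, 539, 441,
       620, 803, 233, 226, 165, 346, 350, 220]), array([ 85,  95, 105, 115, 125, 135, 145, 155, 165, 175, 185, 195, 205,
       215, 225, 235, 245, 255, 265, 275, 285, 295]))
88 39 [-76. -76.  88.] [-51. -56.  96.]
96 66 [-78. -77.  96.] [-52. -55. 104.]
104 68 [-78. -77. 104.] [-52. -55. 112.]
112 68 [-77. -77. 112.] [-51. -56. 120.]
120 63 [-77. -76. 120.] [-53. -55. 128.]
128 66 [-77. -77. 128.] [-53. -55. 136.]
136 72 [-78. -77. 136.] [-53. -54. 144.]
144 74 [-78. -77. 144.] [-50. -55. 152.]
152 73 [-77. -76. 152.] [-50. -55. 160.]
160 75 [-78. -77. 160.] [-50. -55. 168.]
168 46 [-78. -77. 168.] [-51. -57. 175.]
176 41 [-144.  -93.  176.] [ 12. -39. 184.]
184 286 [-147. -101.  184.] [ 16. -33. 192.]
192 456 [-146. -101.  192.] [ 16. -31. 200.]
[ 0.48439215 -0.09960949  0.04967987] [0.00064683 0.01532267 0.22560645]
```

View pics/z3.png

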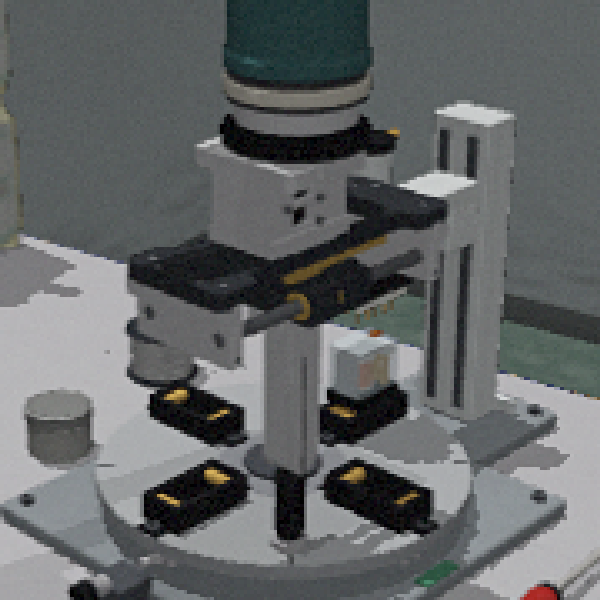

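The picture shows the shut fingers ending just above the knob's top, around z ≈ 88, though the reported TCP z is 49.7. The gripper body starts at ≈ 183, where 147 would follow from the report. So the reported height reads about 36–38 mm low, while xy agrees. I'll raise, open, and measure the offset against a clear background.

```bash
python3 -m creep '[[[0,0,-40,0],[0,0,0,0],[0,0,0,0],[0,0,0,0]]]' 0.5 >/dev/null
python3 - <<'E'
from h import *
st()
s=snapshot('scene');W=world(s);f=(W-C)@F.T*1000
for side,sg in(('front',-1),('back',1)):
  m=(abs(f[...,0]+65)<60)&((f[...,0]+65)*sg>0)&(abs(f[...,1]+65)<18)&(f[...,2]>91)&(f[...,2]<170)
  v,u=np.nonzero(m)
  for uu in range(u.min(),u.max()+1,2):
    q=v[u==uu]
    if len(q)>8: print(side,uu,q.max(),f[q.max(),uu].round(1),f[q.max()-1,uu].round(1),f[q.max()+1,uu].round(0))
E
```

```text
t 5.17 fix [-65.3 -64.9  88.2] rot [-3.139e+00 -1.000e-03  1.439e+00] F [ 0.1 -0.3 -0.5] w 37.1
front 322 221 [-91.9 -54.7 130.8] [-93.9 -56.7 134.3] [12. 46. 55.]
front 324 222 [-92.2 -60.  130.8] [-94.  -61.6 134. ] [34. 60. 39.]
front 326 223 [-90.7 -63.3 129.5] [-93.9 -66.4 133.7] [37. 57. 37.]
front 328 224 [-90.4 -67.9 129.1] [-95.1 -72.3 134.3] [37. 51. 37.]
front 330 225 [-88.6 -71.1 127.6] [-90.6 -72.9 130.9] [35. 43. 38.]
front 332 226 [-84.8 -72.4 124.6] [-87.5 -74.8 128.5] [34. 37. 38.]
back 341 216 [-46.2 -59.  125.9] [-45.3 -58.2 127.4] [83. 55. 38.]
back 343 217 [-47.9 -65.4 126.7] [-47.  -64.5 128.1] [83. 48. 38.]
back 345 218 [-45.8 -68.3 124.9] [-45.1 -67.7 126.5] [84. 44. 37.]
back 347 219 [-45.6 -73.  124.5] [-45.  -72.4 126.1] [82. 36. 38.]
back 349 218 [-43.  -75.4 126.4] [-41.7 -74.3 127.6] [58. 10. 58.]
back 351 214 [-36.8 -74.7 132. ] [-37.5 -75.2 134.5] [57.  4. 70.]
```

The tips measure at z ≈ 125 where 88 is reported. The offset is a constant ≈ 37 mm, so true tip z = reported + 37. I'll descend to true z ≈ 50 (reported ≈ 13) and watch the force.

```bash
python3 -m creep '[[[0,0,20,0],[0,0,20,0],[0,0,15,0],[0,0,0,0]]]' >/dev/null; python3 -c "
from h import *
st()"; python3 -m creep '[[[0,0,10,0],[0,0,10,0],[0,0,0,0]]]' >/dev/null; python3 -c "
from h import *
st()"; python3 -m creep '[[[0,0,0,0],[0,0,0,0],[0,0,0,0],[0,0,0,0]]]' 0 >/dev/null; python3 -c "
from h import *
st()"
```

```text
t 5.72 fix [-65.8 -64.8  32.8] rot [-3.138e+00 -1.000e-03  1.439e+00] F [ 0.5  0.5 -0.4] w 46.7
t 6.1 fix [-65.1 -65.   13.7] rot [-3.14  -0.     1.439] F [-0.3  0.9  0.9] w 46.8
t 6.6 fix [-64.8 -65.2  14.9] rot [-3.141  0.     1.439] F [-1.8 -0.7  1.7] w 17.0
```

The knob is held (width 17 mm). Next I'll turn it along the 92 mm arc; the first half comes first.

```bash
python3 -m creep '[[[6.7,-6.1,0,0],[7.3,-5.4,0,0],[7.8,-4.6,0,0],[8.2,-3.8,0,0],[8.5,-3,0,0],[8.7,-2.2,0,0],[8.9,-1.3,0,0],[9,-0.5,0,0]]]' >/dev/null; python3 -c "
from h import *
st()"
```

```text
t 7.6 fix [-91.7   1.1  14.8] rot [-3.141e+00 -1.000e-03  1.439e+00] F [-3.9 -1.   5.6] w 17.3
```

```bash
python3 -m creep '[[[9,0.5,0,0],[8.9,1.3,0,0],[8.7,2.2,0,0],[8.5,3,0,0],[8.2,3.8,0,0],[7.8,4.6,0,0],[7.3,5.4,0,0],[6.7,6.1,0,0]]]' >/dev/null; python3 -m creep '[[[0,0,0,0],[0,0,0,0]]]'>/dev/null;  python3 - <<'E'
from h import *
st()
s=snapshot('top');save(s,'t4');hsv=cv2.cvtColor(s['color'],cv2.COLOR_RGB2HSV)
m=((hsv[...,0]>8)&(hsv[...,0]<32)&(hsv[...,1]>110)&(hsv[...,2]>80)).astype(np.uint8)
m[:, :295]=0; m[:,410:]=0; m[:170]=0;m[265:]=0
n,l,stt,c=cv2.connectedComponentsWithStats(m)
for i in range(1,n):
  if stt[i,4]>8: print('or',stt[i,4],c[i].round(1),fx(onplane(s,c[i],.0545)[0]).round(1))
E
```

```text
t 8.85 fix [-64.1  65.5  14.8] rot [-3.141 -0.     1.439] F [-4.5  0.3  5.3] w 17.6
or 33 [355.2 182.3] [54.2  0.1 54.5]
or 16 [374.9 207.9] [ -0.7 -53.8  54.5]
or 9 [391.1 208.1] [  3.9 -92.   54.5]
```

```bash
python3 -m creep '[[[0,0,0,0],[0,0,0,0],[0,0,0,0],[0,0,0,0]]]' 0.5 >/dev/null; python3 -m creep '[[[0,0,-30,0],[0,0,-30,0],[0,0,-30,0],[0,0,-30,0],[-30,0,0,0],[-30,0,0,0],[0,0,0,0]]]'>/dev/null;  python3 - <<'E'
from h import *
st()
s=snapshot('wrist');save(s,'w5');hsv=cv2.cvtColor(s['color'],cv2.COLOR_RGB2HSV);W=world(s);f=(W-C)@F.T*1000
m=((hsv[...,0]>8)&(hsv[...,0]<32)&(hsv[...,1]>110)&(hsv[...,2]>80)&(abs(f[...,2]-45)<15)).astype(np.uint8)
n,l,stt,c=cv2.connectedComponentsWithStats(m)
for i in range(1,n):
  if stt[i,4]>20: print('or',stt[i,4],c[i].round(1),fx(onplane(s,c[i],.0545)[0]).round(1))
r=(f[...,2]>88)&(f[...,2]<105)&(abs(f[...,0])<30)&(abs(f[...,1]+75)<35)
v,u=np.nonzero(r);print('relay',len(u),u.mean(),v.mean(),f[r].min(0),f[r].max(0),np.median(f[r],0))
k=(f[...,2]>78)&(f[...,2]<92)&(abs(f[...,0]+65)<15)&(abs(f[...,1]-65)<15)
v,u=np.nonzero(k);print('knob',len(u),fx(onplane(s,[u.mean(),v.mean()],.085)[0]) if len(u) else '')
E
```

```text
t 10.28 fix [-64.2   3.8 134.7] rot [3.141 0.    1.436] F [-0.3  0.4  0.1] w 46.7
or 184 [390.5 105.1] [-0.9 95.9 54.5]
or 176 [388.5 149. ] [-0.9 55.4 54.5]
or 149 [291.5 203.8] [-95.8   1.2  54.5]
or 148 [331.5 203.9] [-55.6   1.   54.5]
or 135 [439.4 203.8] [53.   0.9 54.5]
or 111 [478.8 200.9] [92.5  3.9 54.5]<stdin>:9: RuntimeWarning: Mean of empty slice.
  ret = ret.dtype.type(ret / rcount)
Traceback (most recent call last):
ValueError: zero-size array to reduction operation minimum which has no identity
```

View pics/w5.png

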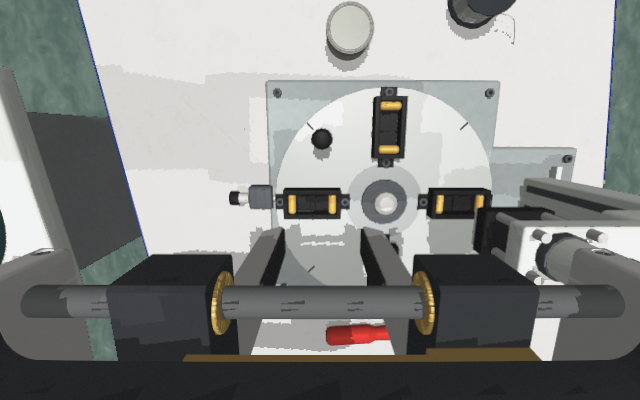

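The view shows the knob front left at (321,139) and the empty sockets at (389,127), (312,203) and (460,203), all square, so the dial has clicked in. The relay is hidden below the fingers. I'll check the wrist camera's clearance to the press head and locate the relay in the scene view.

Run:
```python
from h import *
w=snapshot('wrist');E=np.array(w['extrinsics']);c=-E[:3,:3].T@E[:3,3];p=get_obs()['tool_pos']
print('cam rel tcp',F@(c-p)*1000,'axis',F@E[2,:3])
s=snapshot('scene');W=world(s);f=(W-C)@F.T*1000
r=(f[...,2]>90)&(f[...,2]<103)&(abs(f[...,0])<35)&(abs(f[...,1]+75)<40)
v,u=np.nonzero(r);print('relay top',len(u),u.mean(),v.mean(),np.percentile(f[r],[3,50,97],axis=0).round(1))
print(fx(onplane(s,[u.mean(),v.mean()],.097)[0]))
h=(f[...,1]<-8)&(f[...,1]>-45)&(f[...,0]>30)&(f[...,0]<130)&(f[...,2]>118)&(f[...,2]<235)
print('head',h.sum(),np.percentile(f[h],[2,98],axis=0).round(1))
```

```text
cam rel tcp [ -0.36752174  65.03983693 216.43753151] axis [-0.00099705 -0.22464876 -0.9744393 ]
relay top 202 364.2178217821782 226.54950495049505 [[-13.3 -95.6  90.4]
 [ -4.1 -79.1  96.1]
 [ 12.7 -58.7  97.6]]
[ -5.28835244 -81.30289384  97.        ]
head 670 [[ 51.3 -19.2 126.9]
 [124.1  -8.6 228.8]]
```

Relay at (0,-76), square and seated (top 97). The camera and body clear the head. Moving over it and down to reported z ≈ 25 (true ≈ 62).

```bash
python3 -m creep '[[[-40,32,0,0],[-39,32,0,0],[0,0,0,0],[0,0,25,0],[0,0,25,0],[0,0,0,0]]]' >/dev/null
python3 - <<'E'
from h import *
st()
s=snapshot('scene');W=world(s);f=(W-C)@F.T*1000
b=s['color'][120:270,280:460]
cv2.imwrite('pics/z6.png',cv2.resize(b,(720,600),interpolation=cv2.INTER_NEAREST)[...,::-1])
m=(abs(f[...,0])<50)&(abs(f[...,1]+75)<20)&(f[...,2]>103)&(f[...,2]<150)
for sg in(-1,1):
  q=m&(f[...,0]*sg>12);v,u=np.nonzero(q);print(sg,len(u),np.percentile(f[q],[1,50,99],axis=0).round(1) if len(u) else '')
E
```

```text
t 11.18 fix [ -2.6 -71.9  82.2] rot [-3.136e+00 -2.000e-03  1.441e+00] F [ 0.9 -0.1  0.4] w 47.0
-1 146 [[-38.7 -83.1 119.9]
 [-36.  -77.  137.3]
 [-27.4 -63.5 149.5]]
1 171 [[ 19.7 -83.  118.2]
 [ 23.  -76.5 134.7]
 [ 33.7 -63.3 149.7]]
```

View pics/z6.png

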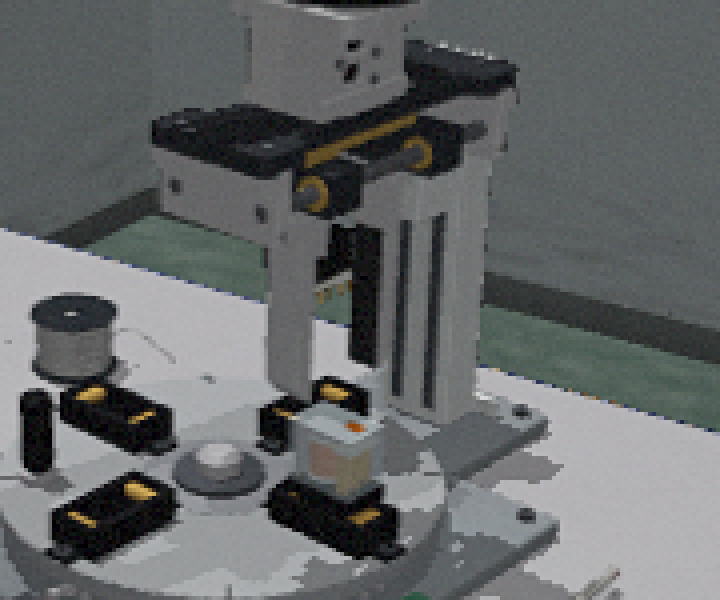

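The fingers straddle the relay with no contact, about 2.5 mm off in x and 3 mm in y. I'll correct that, descend and grip.

```bash
python3 -m creep '[[[-3,2.5,0,0],[0,0,20,0],[0,0,20,0],[0,0,17,0],[0,0,0,0]]]' >/dev/null; python3 -c "
from h import *
st()";  python3 -m creep '[[[0,0,0,0],[0,0,0,0],[0,0,0,0],[0,0,0,0]]]' 0 >/dev/null; python3 -c "
from h import *
st()"
```

```text
t 11.85 fix [  1.4 -76.7  26.7] rot [-3.139e+00 -1.000e-03  1.439e+00] F [-0.6  0.1 -0.3] w 46.5
t 12.35 fix [  0.7 -77.1  28.9] rot [-3.139e+00  1.000e-03  1.439e+00] F [-5.1 -0.9  4. ] w 27.8
```

Gripped at 28 mm. First small rock, checking the forces.

```bash
python3 -m creep '[[[1,0,0,0],[1,0,-0.5,0],[1,0,-0.5,0],[1,0,0,0]]]' >/dev/null; python3 -c "
from h import *
st()";  python3 -m creep '[[[-1,0,-0.3,0],[-1,0,-0.3,0],[-1,0,-0.3,0],[-1,0,-0.2,0],[-1,0,-0.2,0],[-1,0,-0.2,0],[-1,0,-0.2,0],[-1,0,-0.2,0]]]' >/dev/null; python3 -c "
from h import *
st()
s=snapshot('scene');b=s['color'][180:270,320:420]
cv2.imwrite('pics/z7.png',cv2.resize(b,(660,594),interpolation=cv2.INTER_NEAREST)[...,::-1])"
```

```text
t 12.85 fix [  0.7 -75.9  29.2] rot [-3.139  0.006  1.438] F [-4.  -6.3  2.2] w 27.3
t 13.85 fix [  0.6 -78.   29.1] rot [-3.138 -0.006  1.44 ] F [-5.1  5.1 -3.4] w 27.9
```

View pics/z7.png

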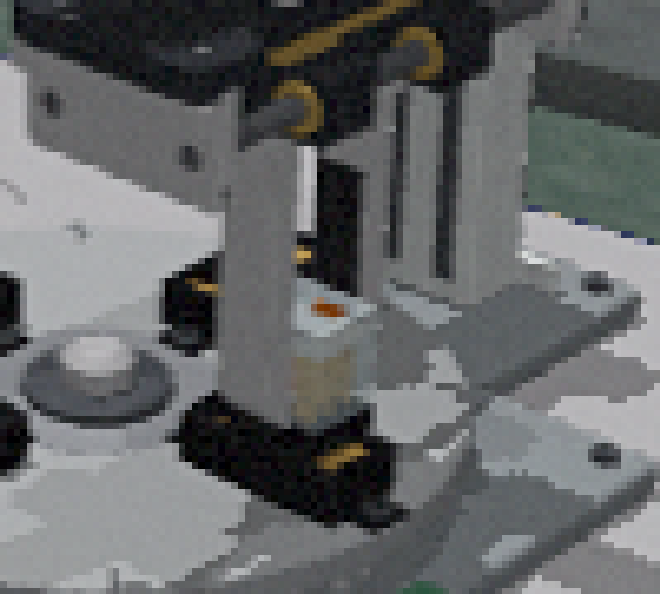

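The picture shows the finger on the relay, still seated. Only ±1 mm of the ±4 mm commanded arrived (about 6 N), because the arm is compliant, so I need a larger lateral command. I'll step further while watching measured y and Fz (pull kept under ~8 N).

```bash
S='from h import *
st()'; python3 -m creep '[[[-1,0,0,0],[-1,0,0,0],[0,0,0,0]]]' >/dev/null; python3 -c "$S";  python3 -m creep '[[[-1,0,0,0],[-1,0,0,0],[0,0,0,0]]]' >/dev/null; python3 -c "$S"; python3 -m creep '[[[-1,0,0,0],[-1,0,0,0],[0,0,0,0]]]' >/dev/null; python3 -c "$S"
```

```text
t 14.28 fix [  0.6 -78.1  29. ] rot [-3.138 -0.009  1.44 ] F [-4.   8.4 -2.1] w 27.9
t 14.65 fix [  0.6 -78.3  29. ] rot [-3.138 -0.012  1.441] F [-4.6 11.  -2.1] w 27.8
t 15.03 fix [  0.5 -78.6  29. ] rot [-3.137 -0.015  1.441] F [-4.3 14.9 -2.5] w 27.5
```

```bash
S='from h import *
st()'; python3 -m creep '[[[-1,0,0,0],[-1,0,0,0],[0,0,0,0]]]' >/dev/null; python3 -c "$S";  python3 -m creep '[[[-1,0,0,0],[-1,0,0,0],[0,0,0,0]]]' >/dev/null; python3 -c "$S"; python3 -m creep '[[[-1,0,0,0],[-1,0,0,0],[0,0,0,0]]]' >/dev/null; python3 -c "$S"
```

```text
t 15.4 fix [  0.4 -79.5  29. ] rot [-3.137 -0.017  1.441] F [-4.  16.1 -1.4] w 28.1
t 15.78 fix [  0.4 -81.3  29.3] rot [-3.137 -0.017  1.441] F [-4.8 16.9 -0.2] w 27.6
t 16.15 fix [  0.4 -83.2  29.4] rot [-3.137 -0.017  1.441] F [-4.5 16.3  0.5] w 28.0
```

Slip begins at about 16 N and the tilt is now roughly 0.1 rad, so I'll reverse. About 19 mm of command goes into elastic windup, then the relay slips. A light upward bias goes in during the slip only.

```bash
S='from h import *
st()'; python3 -m creep '[[[3,0,0,0],[3,0,0,0],[3,0,0,0],[3,0,0,0],[3,0,0,0],[2,0,0,0],[1,0,0,0],[0,0,0,0]]]' >/dev/null; python3 -c "$S";  python3 -m creep '[[[1,0,-0.5,0],[1,0,-0.5,0],[1,0,-0.5,0],[1,0,-0.5,0],[0,0,0,0]]]' >/dev/null; python3 -c "$S"; python3 -m creep '[[[1,0,-0.5,0],[1,0,-0.5,0],[1,0,0,0],[0,0,0,0]]]' >/dev/null; python3 -c "$S"
```

```text
t 17.15 fix [  0.8 -80.1  30.6] rot [-3.139  0.009  1.438] F [ -6.3 -11.7   0.8] w 28.0
t 17.77 fix [  0.7 -77.5  31.7] rot [-3.138  0.012  1.438] F [ -5.4 -14.3  -3.3] w 27.9
t 18.27 fix [  0.7 -74.6  32.6] rot [-3.138  0.012  1.437] F [ -4.5 -15.   -5.3] w 27.7
```

It is rising: reported z went from 29 to 32.6 with a pull of only 5 N. Continuing the swing, then back.

```bash
S='from h import *
st()'; python3 -m creep '[[[1,0,-0.3,0],[1,0,-0.3,0],[1,0,-0.2,0],[0,0,0,0]]]' >/dev/null; python3 -c "$S";  python3 -m creep '[[[-3,0,0,0],[-3,0,0,0],[-3,0,0,0],[-3,0,0,0],[-3,0,0,0],[-2,0,0,0],[-1,0,0,0],[0,0,0,0]]]' >/dev/null; python3 -c "$S"; python3 -m creep '[[[-1,0,-0.4,0],[-1,0,-0.4,0],[-1,0,-0.4,0],[-1,0,-0.4,0],[0,0,0,0]]]' >/dev/null; python3 -c "$S"
```

```text
t 18.77 fix [  0.7 -71.7  33.3] rot [-3.138  0.012  1.437] F [ -4.3 -14.3  -3.7] w 27.8
t 19.77 fix [  0.5 -75.   32.9] rot [-3.137 -0.014  1.441] F [-4.9 12.6 -4.3] w 27.8
t 20.4 fix [  0.5 -78.7  34. ] rot [-3.137 -0.015  1.441] F [-4.7 13.6 -5.9] w 27.8
```

```bash
S='from h import *
st()'; python3 -m creep '[[[-1,0,-0.3,0],[-1,0,-0.3,0],[-1,0,-0.3,0],[0,0,0,0]]]' >/dev/null; python3 -c "$S";  python3 -m creep '[[[3,0,0,0],[3,0,0,0],[3,0,0,0],[3,0,0,0],[3,0,0,0],[2,0,0,0],[0,0,0,0]]]' >/dev/null; python3 -c "$S"; python3 -m creep '[[[1,0,-0.4,0],[1,0,-0.4,0],[1,0,-0.4,0],[1,0,-0.4,0],[0,0,0,0]]]' >/dev/null; python3 -c "$S"
```

```text
t 20.9 fix [  0.5 -81.4  34.6] rot [-3.137 -0.015  1.441] F [-3.2 13.9 -6. ] w 27.5
t 21.77 fix [  0.8 -78.3  35.8] rot [-3.138  0.01   1.438] F [ -5.6 -10.8  -7.5] w 27.6
t 22.4 fix [  0.8 -74.8  37.1] rot [-3.138  0.01   1.437] F [ -4.9 -12.3  -9.4] w 27.5
```

```bash
S='from h import *
st()'; python3 -m creep '[[[1,0,0.3,0],[1,0,0,0],[1,0,0,0],[0,0,0,0]]]' >/dev/null; python3 -c "$S";  python3 -m creep '[[[-3,0,0,0],[-3,0,0,0],[-3,0,0,0],[-3,0,0,0],[-3,0,0,0],[-1,0,0,0],[0,0,0,0]]]' >/dev/null; python3 -c "$S"; python3 -m creep '[[[-1,0,0,0],[-1,0,0,0],[-1,0,0,0],[0,0,0,0]]]' >/dev/null
python3 - <<'E'
from h import *
st()
s=snapshot('scene');W=world(s);f=(W-C)@F.T*1000
r=(f[...,2]>90)&(f[...,2]<115)&(abs(f[...,0])<12)&(abs(f[...,1]+75)<28)
print('relay top',r.sum(),np.percentile(f[r],[5,50,95],axis=0).round(1))
A=np.c_[f[r][:,1]+76,np.ones(r.sum())];k=f[r][:,2]>np.percentile(f[r][:,2],50)-3;print(np.linalg.lstsq(A[k],f[r][k][:,2],rcond=None)[0])
for a,b in((-110,-100),(10,110)):
  d=(abs(f[...,2]-38)<8)&(f[...,1]>a)&(f[...,1]<b)&(np.hypot(f[...,0],f[...,1])<113)&(np.hypot(f[...,0],f[...,1])>35)&(s['color'].min(2)>120);print('dial z',d.sum(),np.median(f[d][:,2]))
E
```

```text
t 22.9 fix [  0.9 -72.6  37.7] rot [-3.138  0.012  1.437] F [ -6.  -12.2  -7.2] w 27.6
t 23.77 fix [  0.8 -75.8  37.2] rot [-3.138 -0.011  1.44 ] F [-5.4 10.8 -5.1] w 27.5
t 24.27 fix [  0.8 -78.1  37.6] rot [-3.138 -0.012  1.441] F [-6.1 12.9 -4.2] w 27.9
relay top 127 [[-11.4 -97.1  91. ]
 [ -1.5 -93.  101.7]
 [ 11.  -76.  104.5]]
[8.46588429e-02 1.03838990e+02]
dial z 19 37.99729853089434
dial z 901 37.69897383904286
```

The relay top is at ≈ 103.8 (risen ~7 mm) and the dial is still at 38. One more swing.

```bash
S='from h import *
st()'; python3 -m creep '[[[-1,0,-0.3,0],[-1,0,-0.3,0],[-1,0,-0.3,0],[0,0,0,0]]]' >/dev/null; python3 -c "$S";  python3 -m creep '[[[3,0,0,0],[3,0,0,0],[3,0,0,0],[3,0,0,0],[2,0,0,0],[1,0,0,0],[0,0,0,0]]]' >/dev/null; python3 -c "$S"; python3 -m creep '[[[1,0,-0.4,0],[1,0,-0.4,0],[1,0,-0.3,0],[1,0,-0.3,0],[0,0,0,0]]]' >/dev/null; python3 -c "$S"
```

```text
t 24.82 fix [  0.8 -82.6  38.7] rot [-3.138 -0.01   1.44 ] F [-7.3  9.  -2.2] w 27.7
t 25.7 fix [  2.  -77.8  41.7] rot [3.141 0.009 1.438] F [-8.7 -8.6  4.3] w 27.6
t 26.32 fix [  1.9 -71.9  42.2] rot [-3.141  0.005  1.438] F [-7.4 -5.4  0.8] w 28.0
```

```bash
cat >> h.py <<'E'
def relay(n):
    s=snapshot('scene');f=(world(s)-C)@F.T*1000
    b=s['color'][180:270,320:420]; cv2.imwrite(f'pics/{n}.png',cv2.resize(b,(660,594),interpolation=cv2.INTER_CUBIC)[...,::-1])
    # case side face facing -x / front face (-y): lean from face points, z 70..100
    q=(abs(f[...,0])<12)&(f[...,1]<-80)&(f[...,1]>-115)&(f[...,2]>66)&(f[...,2]<135)
    g=f[q]; top=np.percentile(g[:,2],97); e=g[(g[:,2]<top-4)&(g[:,2]>top-36)]
    print('top',top.round(1),'outer face n',len(e),'y at z-slope',np.polyfit(e[:,2],e[:,1],1).round(3))
    t=g[g[:,2]>top-5]; print('top face slope',np.polyfit(t[:,1],t[:,2],1).round(3),len(t))
    d=(abs(f[...,2]-38)<8)&(f[...,1]>10)&(np.hypot(f[...,0],f[...,1])<113)&(np.hypot(f[...,0],f[...,1])>35)&(s['color'].min(2)>120);print('dial z',np.median(f[d][:,2]).round(2))
E
python3 -c "
from h import *
relay('z9')"
```

```text
top 108.4 outer face n 149 y at z-slope [-2.6000e-02 -8.3753e+01]
top face slope [  0.24  127.154] 43
dial z 37.8
```

View pics/z9.png

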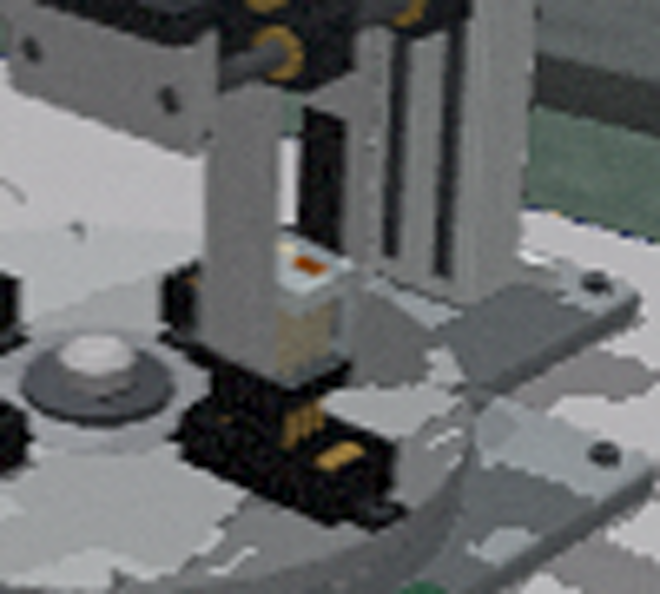

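The plug is out of the springs (relay up ~11 mm, dial still down at 38). Before lifting the last few mm, I'll relieve the lateral force.

```bash
S='from h import *
st()'; python3 -m creep '[[[-1,0,0,0],[-1,0,0,0],[-1,0,0,0],[0,0,0,0]]]' >/dev/null; python3 -c "$S";python3 -m creep '[[[-1,0,-1,0],[0,0,-1,0],[0,0,-1,0],[0,0,0,0]]]' >/dev/null; python3 -c "
from h import *
st();relay('z10')"
```

```text
t 26.88 fix [  1.8 -72.2  42. ] rot [-3.141  0.     1.439] F [-7.2  0.1  0.1] w 27.8
t 27.38 fix [  1.8 -72.7  43.7] rot [-3.141 -0.     1.439] F [-5.8  0.6 -4.1] w 27.9
top 109.7 outer face n 145 y at z-slope [-5.0000e-02 -8.2586e+01]
top face slope [  0.284 132.245] 51
dial z 37.79
```

Still a slight drag (4 N), plus a 6 N side force along x. I'll relieve x, do another gentle rock and lift.

```bash
S='from h import *
st()'; python3 -m creep '[[[0,-1,0,0],[0,-1,0,0],[0,-1,0,0],[0,0,0,0]]]' >/dev/null; python3 -c "$S";python3 -m creep '[[[-1.5,0,-0.3,0],[-1.5,0,-0.3,0],[-1.5,0,-0.3,0],[-1,0,0,0],[0,0,0,0]]]' >/dev/null; python3 -c "$S"; python3 -m creep '[[[0,0,-1,0],[0,0,-1,0],[0,0,0,0]]]' >/dev/null; python3 -c "
from h import *
st();relay('z11')"
```

```text
t 27.93 fix [  1.1 -73.1  44.9] rot [3.137 0.    1.439] F [ 0.3  0.2 -1.2] w 27.9
t 28.55 fix [ -0.7 -78.5  44.3] rot [ 3.141 -0.     1.439] F [-0.4 -0.4 -1.3] w 27.8
t 28.93 fix [ -0.7 -78.4  46.5] rot [ 3.141 -0.     1.439] F [ 0.   0.  -1.6] w 27.7
top 112.7 outer face n 130 y at z-slope [-4.0000e-02 -8.9465e+01]
top face slope [  0.166 126.121] 58
dial z 37.76
```

Free: only the relay's weight is left on the wrist. Lifting 7 mm, then measuring the relay's uprightness.

```bash
python3 -m creep '[[[0,0,-3,0],[0,0,-4,0],[0,0,0,0],[0,0,0,0]]]' >/dev/null; python3 -c "
from h import *
st();relay('z12')
s=snapshot('scene');f=(world(s)-C)@F.T*1000
for zb in (38,54.5):
  pass
for lo in range(78,122,4):
  q=(abs(f[...,0])<30)&(f[...,1]<-80)&(f[...,1]>-115)&(f[...,2]>lo)&(f[...,2]<lo+4);g=f[q]
  print(lo,len(g),np.percentile(g,[3,50],axis=0).round(1).tolist() if len(g) else '')
b=s['color'][180:270,320:420];cv2.imwrite('pics/z12.png',cv2.resize(b,(800,600),interpolation=cv2.INTER_CUBIC)[...,::-1])
k=(f[...,2]>78)&(f[...,2]<92)&(abs(f[...,0]+65)<15)&(abs(f[...,1]-65)<15);print('knob',np.median(f[k],0))
"
```

```text
t 29.48 fix [ -0.7 -78.4  53.5] rot [ 3.141 -0.     1.439] F [ 0.3  0.5 -0.6] w 27.8
top 119.7 outer face n 126 y at z-slope [-7.0000e-02 -8.5984e+01]
top face slope [  0.246 140.447] 63
dial z 37.8
78 20 [[-14.2, -94.2, 78.4], [-6.5, -92.4, 80.6]]
82 26 [[-15.5, -95.1, 82.3], [-8.8, -92.5, 83.8]]
86 30 [[-15.9, -93.9, 86.1], [-9.5, -92.3, 87.7]]
90 25 [[-20.7, -94.1, 90.4], [-11.3, -91.9, 92.3]]
94 29 [[-24.3, -94.3, 94.2], [-10.0, -92.1, 96.2]]
98 37 [[-26.2, -94.9, 98.2], [-12.2, -91.8, 100.0]]
102 38 [[-27.1, -94.8, 102.3], [-12.0, -89.1, 103.9]]
106 35 [[-26.8, -94.6, 106.2], [-12.1, -92.2, 107.5]]
110 39 [[-26.7, -95.6, 110.5], [-12.2, -89.2, 111.7]]
114 60 [[-27.0, -95.5, 114.3], [-6.8, -89.0, 116.6]]
118 62 [[-26.6, -94.4, 118.1], [-0.8, -87.2, 119.1]]
knob [-67.26443822  60.15626759  83.05998179]
```

View pics/z12.png

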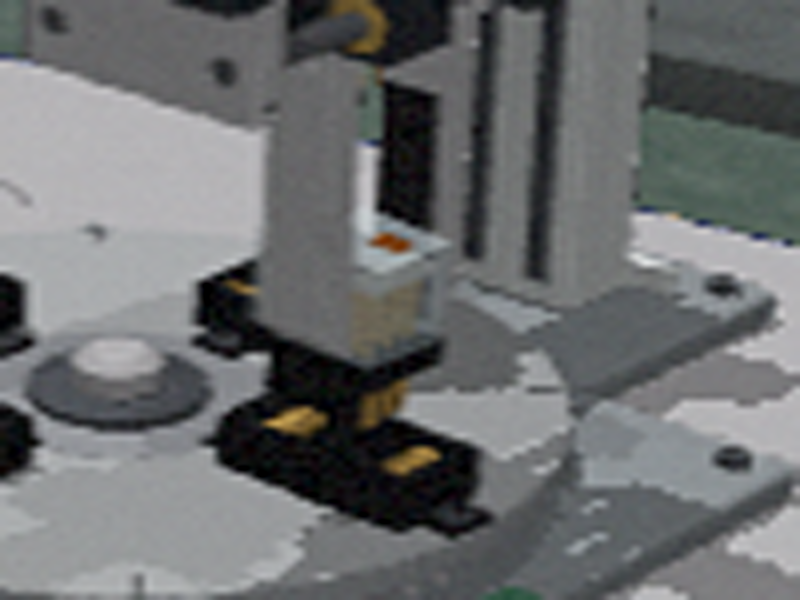

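The plug is now visibly clear above the socket: gold pins at (380,400), rim at about (350,420). The case leans slightly outwards (edge (447,245)→(440,345) versus the finger's). I'll quantify the lean with plane fits to the case's faces from two cameras.

Run:
```python
from h import *
from scipy.optimize import least_squares
P=[]
for i in range(5):
  s=snapshot('scene');f=(world(s)-C)@F.T*1000
  q=(abs(f[...,0])<11)&(f[...,1]<-86)&(f[...,1]>-102)&(f[...,2]>82)&(f[...,2]<116);P.append(f[q])
P=np.vstack(P)
fit=least_squares(lambda a:P[:,1]-a[0]-a[1]*(P[:,2]-99)-a[2]*P[:,0],[-95,0,0],loss='soft_l1',f_scale=.7)
print('outer face',len(P),fit.x,'lean y per z',fit.x[1], np.std(fit.fun))
T=[]
for i in range(3):
  s=snapshot('scene');f=(world(s)-C)@F.T*1000
  q=(abs(f[...,0])<11)&(f[...,1]<-86)&(f[...,1]>-93)&(f[...,2]>115.5)&(f[...,2]<124);T.append(f[q])
T=np.vstack(T);fit=least_squares(lambda a:T[:,2]-a[0]-a[1]*(T[:,1]+88)-a[2]*T[:,0],[119,0,0],loss='soft_l1',f_scale=.7);print('top face',len(T),fit.x)
# edge by colour: column-wise orange/black foot line: black foot underside right corner vs top corner via image edges
s=snapshot('scene')
g=cv2.GaussianBlur(cv2.cvtColor(s['color'],cv2.COLOR_RGB2GRAY),(0,0),.7).astype(float)
f=(world(s)-C)@F.T*1000
for v in range(214,240,2):  # last pixel on relay
  uu=[u for u in range(355,385) if abs(f[v,u,0])<18 and -105<f[v,u,1]<-85 and f[v,u,2]>65]
  if uu: print(v,uu[0],uu[-1],f[v,uu[-1]].round(1))
w=snapshot('wrist');save(w,'w12')
```

```text
outer face 560 [-9.36102545e+01 -6.21875107e-02  9.58522423e-04] lean y per z -0.06218751066997204 1.1264802118188808
top face 72 [ 1.18665391e+02  2.40515815e-01 -1.31104538e-02]
214 363 375 [ 14.4 -90.  119.3]
216 364 376 [ 12.9 -93.7 116.9]
218 364 376 [ 12.1 -94.5 113.3]
220 364 375 [  9.2 -94.7 110.2]
222 364 375 [ 10.1 -94.2 105.5]
224 363 375 [  9.2 -95.1 102. ]
226 364 375 [ 13.1 -92.4  95.3]
228 363 374 [  9.  -93.4  93. ]
230 363 374 [ 10.  -92.9  88.2]
232 363 375 [ 12.2 -93.8  83.4]
234 363 374 [ 11.2 -92.5  79. ]
236 363 371 [  1.2 -93.3  78.9]
238 364 370 [  5.  -88.2  71.2]
```

The case leans outwards about 0.06 rad (3.5°). I'll straighten it gently: dip the plug tip a few mm back into the socket mouth, above the springs' range. Then I'll nudge inwards so the rim pushes the foot straight.

```bash
S='from h import *
st()'; python3 -m creep '[[[0,0,4,0],[0,0,4,0],[0,0,3,0],[0,0,0,0]]]' >/dev/null; python3 -c "$S"; python3 -m creep '[[[1,0,0,0],[1,0,0,0],[1,0,0,0],[0,0,0,0]]]' >/dev/null; python3 -c "$S"; python3 -m creep '[[[1,0,0,0],[1,0,0,0],[0,0,0,0]]]' >/dev/null; python3 -c "$S"
```

```text
t 30.57 fix [ -0.8 -78.3  42. ] rot [-3.142 -0.     1.439] F [ 1.3  0.4 -1.6] w 28.1
t 31.07 fix [ -0.8 -75.2  42.5] rot [ 3.141 -0.     1.439] F [-0.5  0.3 -0.1] w 28.0
t 31.45 fix [ -0.8 -73.2  42.4] rot [ 3.142 -0.     1.439] F [ 1.3  0.5 -0.7] w 27.8
```

```bash
S='from h import *
st()'; python3 -m creep '[[[1,0,0,0],[1,0,0,0],[0,0,0,0]]]' >/dev/null; python3 -c "$S"; python3 -m creep '[[[1,0,0,0],[1,0,0,0],[0,0,0,0]]]' >/dev/null; python3 -c "$S"; python3 -m creep '[[[1,0,0,0],[1,0,0,0],[0,0,0,0]]]' >/dev/null; python3 -c "
from h import *
st();relay('z13')"
```

```text
t 31.82 fix [ -0.8 -71.9  42.4] rot [3.142e+00 1.000e-03 1.439e+00] F [ 1.2 -2.3 -0.4] w 27.9
t 32.2 fix [ -0.7 -71.5  42.6] rot [3.141 0.004 1.438] F [ 0.1 -6.5 -1.1] w 27.7
t 32.58 fix [ -0.7 -71.2  42.7] rot [3.141 0.007 1.438] F [-0.7 -9.6 -1.9] w 27.8
top 108.6 outer face n 122 y at z-slope [-3.6000e-02 -8.2856e+01]
top face slope [  0.678 164.502] 43
dial z 37.78
```

```bash
S='from h import *
st()'; python3 -m creep '[[[1,0,0,0],[1,0,0,0],[0,0,0,0]]]' >/dev/null; python3 -c "$S"; python3 -m creep '[[[1,0,0,0],[1,0,0,0],[0,0,0,0]]]' >/dev/null; python3 -c "
from h import *
st();relay('z14')"
```

```text
t 33.0 fix [ -0.7 -70.3  43. ] rot [3.141 0.009 1.438] F [  0.3 -11.6   0.5] w 27.9
t 33.38 fix [ -0.6 -68.5  43.4] rot [3.141 0.009 1.437] F [ -1.6 -11.6   1.7] w 27.8
top 109.4 outer face n 121 y at z-slope [-1.1000e-02 -8.3535e+01]
top face slope [  0.313 134.016] 35
dial z 37.69
```

```bash
python3 -m creep '[[[1,0,0,0],[0.5,0,0,0],[0,0,0,0],[-4,0,0,0],[-4,0,0,0],[-4,0,0,0],[-1,0,0,0],[0,0,0,0]]]' >/dev/null; python3 -c "
from h import *
st()"; python3 -m creep '[[[0,0,-4,0],[0,0,-4,0],[0,0,-3,0],[0,0,0,0]]]' >/dev/null
python3 - <<'E'
from h import *
from scipy.optimize import least_squares
st();relay('z15')
P=[]
for i in range(6):
  s=snapshot('scene');f=(world(s)-C)@F.T*1000
  q=(abs(f[...,0])<11)&(f[...,1]<-82)&(f[...,1]>-102)&(f[...,2]>82)&(f[...,2]<115);P.append(f[q])
P=np.vstack(P)
fit=least_squares(lambda a:P[:,1]-a[0]-a[1]*(P[:,2]-99)-a[2]*P[:,0],[-95,0,0],loss='soft_l1',f_scale=.7)
print('outer face',len(P),fit.x)
E
```

```text
t 34.42 fix [ -0.7 -74.3  42.4] rot [ 3.142e+00 -1.000e-03  1.439e+00] F [0.  1.5 0.7] w 28.0
t 34.92 fix [ -0.6 -75.   53.8] rot [3.141 0.    1.439] F [ 0.5  0.3 -1.3] w 28.1
top 120.4 outer face n 134 y at z-slope [ 4.0000e-03 -9.1889e+01]
top face slope [  0.158 133.009] 51
dial z 37.78
outer face 688 [-9.19574851e+01  2.34737537e-03 -4.52935476e-03]
```

The relay is upright now (lean 0.002 rad). I'll centre it over the socket (-3 mm), do a final check of everything, and hand in.

```bash
python3 -m creep '[[[-3,0,0,0],[0,0,0,0],[0,0,0,0],[0,0,0,0]]]' >/dev/null
python3 - <<'E'
from h import *
import pickle
st();relay('z16')
a=pickle.load(open('s0.pkl','rb'))['top']['color'].astype(int);s=snapshot('top');b=s['color'].astype(int)
for n,(x0,x1,y0,y1) in dict(spool=(260,292,142,175),tin=(270,295,200,225),driver=(412,432,172,245)).items():
  d=abs(a-b)[y0:y1,x0:x1].max(2); print(n,'changed px',(d>50).sum())
w=snapshot('wrist');hsv=cv2.cvtColor(w['color'],cv2.COLOR_RGB2HSV);f=(world(w)-C)@F.T*1000
m=((hsv[...,0]>8)&(hsv[...,0]<32)&(hsv[...,1]>110)&(hsv[...,2]>80)&(abs(f[...,2]-45)<15)).astype(np.uint8)
n,l,t,c=cv2.connectedComponentsWithStats(m)
for i in range(1,n):
  if t[i,4]>40: print(fx(onplane(w,c[i],.0545)[0]).round(1))
E
```

```text
t 35.77 fix [ -0.8 -77.9  53.4] rot [ 3.142 -0.     1.439] F [ 0.5 -1.2 -1. ] w 28.1
top 119.7 outer face n 131 y at z-slope [-9.0000e-03 -9.3586e+01]
top face slope [1.10000e-01 1.28465e+02] 64
dial z 37.76
spool changed px 0
tin changed px 0
driver changed px 1040
[-0.5 54.3 54.5]
[-94.3   0.3  54.5]
[-54.3   0.5  54.5]
[53.3  0.4 54.5]
[ -0.5 -55.9  54.5]
```

The driver region in the top view is probably covered by the arm, so I'll check it in the scene view.

Run:
```python
from h import *
import pickle
a=pickle.load(open('s0.pkl','rb'))['scene'];b=snapshot('scene')
for s in(a,b):
  h=cv2.cvtColor(s['color'],cv2.COLOR_RGB2HSV);r=((h[...,0]>=172)|(h[...,0]<6))&(h[...,1]>150);r[:,:375]=0;r[:,440:]=0;r[:255]=0;r[310:]=0
  v,u=np.nonzero(r);print(len(u),u.mean().round(2),v.mean().round(2),u.min(),u.max())
ticket.close_job()
```

```text
387 401.1 289.02 385 417
387 400.9 289.15 385 417
the job is handed in; nothing more can be done
```

I turned the dial clockwise by its knob until it clicked in at the unload station. Then I rocked the relay out of its socket over about six radial swings and handed the job in at about 36 s. The relay is held upright just above its socket.

**What the last checks showed:**
- **Relay:** gripped at 28 mm. Its lean was 0.002 rad by the careful plane fit; after a final 3 mm shift to centre it, a rougher fit gave −0.009 rad. The plug's underside is about 9 mm above the rim.
- **Dial:** its top was at 37.8 mm in every check from late in the rocking on, so it is still down. My wrist-force readings never showed more than 9.4 N of upward pull. The visible sockets are square to the fixture.
- **Other objects:** spool and tin show no changed pixels in the top view. The arm covered the screwdriver there, but in the scene view it is unmoved to within 0.2 px.

**What disagreed or went wrong:**
- **TCP height:** the reported height read about 37 mm lower than the real fingertips, so my first close on the knob missed above it and touched nothing. I measured the offset with the scene camera and corrected for it.
- **Arm compliance:** rocking needed larger commanded shifts than planned, because slipping only began at about 16 N sideways.
- **Relay lean:** the freed relay leaned about 0.06 rad outwards. I straightened it by dipping the plug tip back into the socket mouth and nudging it inwards. I judged this to be above the springs' range.
- **Top-face slope:** the slope fitted to the relay's top face disagreed with the side-face fit (0.11 to 0.68 rad). I ignored it because the finger was probably in that patch.

I viewed 10 pictures.

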